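Drive the seized hinge pin out of an articulator

ROBOT

A 6-joint arm with a two-finger parallel gripper is mounted at the origin on the work surface. World frame = base frame: x ahead of the robot, y to its left, z up, the work surface at z = 0. Lengths are in m, angles in degrees, forces in N, time in s.
With the tool pointing down it reaches from about 0.35 to 0.95 m from the base axis. Payload 17.4 kg.
Tool frame: the origin (TCP) lies midway between the tips of the shut fingers; the grasp point (between the pads) lies 19 mm behind it; x points along the fingers, z is the direction in which the jaws open and shut, and the axes are right-handed (so a half turn about x gives the same grasp; the last joint's range is limited). The gripper opens to 93 mm and grips with 3 to 60 N. Pads are 15 mm wide; open, the fingers measure 128 mm over their backs; the gripper's body (75 mm by 188 mm) begins 65 mm behind the grasp point.
Start: joints at [69.569, 6.646, 82.598, -0, 90.757, -2.166], TCP at [0.212, 0.641, 0.194] pointing down, gripper open.
Joint ranges: [-162.19, 162.19], [-47.58, 125.68], [4.15, 143.07], [-65.23, 245.23], [0.69, 171.88], [-170.13, 170.13]. Speed limits (degrees/s): [108.29, 108.29, 127.2, 180, 180, 180].

INTERFACE

Orientations are given as [roll, pitch, yaw] about the fixed x, y, z axes, in that order (R = Rz(yaw) Ry(pitch) Rx(roll)).
In Python, from workcell import r, capture, camera_params gives the robot as it stands. Calls block until the motion is done:
- r.move_to(position, orientation): joint-space move of the TCP to a pose.
- r.move_straight(position, speed=0.15, orientation=None, force_limit=None): straight line of the TCP; orientation=None keeps the orientation; speed is the mean speed in m/s. With force_limit (N) it stops when the force on the tool has changed by that much, and returns True; else False.
- r.move_j(angles): joint-space move.
- r.gripper_open() and r.clamp(): open the fingers fully, or close them until they stop; the grip force is fixed at half the most.
- r.dwell(seconds).
- r.inverse_kinematics(position, orientation): joint angles nearest the present ones, or None.
- capture(name): name is "scene" or "top" or "wrist"; returns (picture, depth): 480x640x3 uint8, red, green, blue; 480x640 float32, m along the optical axis (not along the pixel's ray), 0 where there is no reading.
- camera_params(name): a dict with "fx", "fy", "cx", "cy" (pixels), "eye" and "rotation" of the camera in the world. Camera axes: x right, y down, z forward; pixel columns grow to the right and rows downward; lengths in m; the calibration is good to about 2 mm. The wrist camera is an equidistant fisheye: a pixel r from the principal point sees the ray r / f radians off the axis. A picture is of the moment at which its call begins: read the wrist's pose just before it. camera_params takes no time and is no camera call; for the wrist camera it gives the pose at the moment of the call.
A pose or a line that the arm cannot do raises r.MotionError and nothing moves.
- r.hand_in(): hands the job in, once; it reports no verdict.
Readings, each from a call of its own:
- r.get_time_s(): time.
- r.get_joints(): joint angles.
- r.get_dq(): joint speeds.
- r.get_effort(): joint torques, N m.
- r.get_tcp_pos(): TCP position.
- r.get_ee_rot(): TCP orientation.
- r.get_contact_force(): force on the tool from outside, world axes, zero at the start.
- r.get_moment(): the same for the moment, N m.
- r.get_grip_width(): opening from 0.0 (shut) to 1.0 (fully open).
Only numpy, scipy, OpenCV 4.12 (cv2) and the standard library are available. Lean on these libraries where they do the work, as an engineer would, in place of code of your own. Each camera call takes 0.05 s, during which the arm holds its last target.

TASK

The hinge pin of the articulator is seized. Pick up the drift punch from its wooden rest, push it into the small knock-out hole and drive the pin until about half of it stands out of the other side; then draw the pin right out and put it in the steel tray, lying flat on the tray's floor, and have the punch lying back across both notches of its rest when you finish. Leave the brush, the wood block and the jar where they are.

Things in the scene. Friction and masses are not known exactly. Their poses are not given: they have to be found in the camera images.
- articulator: Dental-model holder, aluminium, plaster casts between its plates; fixed, nothing swings. Origin on the bench below the middle of the hinge barrel; y along the barrel, z up, x towards the casts. Barrel: level tube, 34 mm across, y = -50 to 50 mm, axis 50 mm up. Base plate 12 mm thick, x -35 to 150, y -50 to 50. Upper plate's top at 72 mm, knob at x = 138 to 80 mm. Yaw within 0.35 rad.
- knockout_mouth (a point): Centre of the mouth of the knock-out hole, at the y = -50 mm end of the barrel, 50 mm above the bench. The hole is 13 mm wide and 16 mm deep; behind it the bore is 16 mm wide all the way to the other end. The punch enters here, moving along the articulator's +y. The pin is too thick to come out here.
- pin_mouth (a point): Centre of the 16 mm wide mouth at the other end of the barrel (articulator's y = +50 mm, 50 mm above the bench), the only end from which the pin can come out, moving along +y.
- pin: Steel pin, plain round bar 14 mm across, 80 mm long, 95 g. Origin at its middle, y along it, parallel to the barrel's y. Starts wholly inside the barrel, on its axis: outer end 0.5 to 3.5 mm inside the pin mouth, inner end as far past the knock-out hole's bottom. Sliding it takes 6 to 12 N all the way; it stays where it is left. Driven 40 mm, enough stands out to grip well.
- punch: Steel drift punch, 180 mm long, about 220 g: round handle 18 mm across, 100 mm long, then a slim round drift 8 mm across, 80 mm long. Origin on the axis at the middle of the handle; x runs along it towards the drift, whose end is 130 mm from the origin. Starts level on its rest, axis 45 mm above the bench. The handle cannot enter the hole.
- punch_tip (a point): The flat end of the drift, on its axis, 130 mm from the punch's origin along the punch's x.
- punch_rest: Fixed wooden rest, base 115 x 60 x 8 mm, two upright V notches (8 mm thick, 45 degree sides, some 42 mm wide and 51 mm high) at x = -42 and 42 mm, 76 mm free between them. Origin: centre of underside; x along the punch, whose drift overhangs at +x. The handle lies in both notches, axis 45 mm above the bench, its middle within 5 mm of the rest's middle.
- tray: Loose flat steel instrument tray, 150 mm (x) x 200 mm (y) outside, 20 mm high, walls and floor 4 mm thick, 600 g. Origin: centre of its underside. A pin lying on its floor has its axis 11 mm above the bench.
- brush: Bench brush with black handle lying on the bench, a bystander. Leave it.
- wood_block: Plain wooden block 70 x 60 x 22 mm, a bystander; origin centre of its underside. Leave it.
- jar: Small closed glass jar, 56 mm in diameter, 75 mm high, a bystander; origin centre of its underside. Leave it.
Not all that is in view belongs to the job. Several things have the shape of the articulator; the one meant has the colours described above.

How it is judged (in metres and radians):
On the way:
1. the punch, inside the knock-out hole, has driven the pin at least about 25 mm along the barrel, the pin still in the barrel (y of pin in the frame of articulator between 0.034 and 0.09 m and y of punch_tip in the frame of articulator between -0.015 and 0.05 m and x of punch_tip in the frame of articulator between -0.01 and 0.01 m and z of punch_tip in the frame of articulator between 0.04 and 0.06 m), for 0.1 s.
At the end, for the whole second after the job is handed in: Pin at rest flat on the tray floor (middle inside the walls, axis under 16 mm above the underside, within 10 degrees of level), tray flat; punch at rest in both notches, either way round: along the rest within 0.15 rad, middle within 30 mm along, 8 mm across, 6 mm in height (x of pin in the frame of tray between -0.071 and 0.071 m and y of pin in the frame of tray between -0.096 and 0.096 m and z of pin in the frame of tray below 0.016 m and angle between pin's own y axis and vertical between 1.4 and 1.74 rad and linear speed of each of pin, punch below 0.03 m/s and angle between tray's own z axis and vertical below 0.05 rad and x of punch in the frame of punch_rest between -0.03 and 0.03 m and y of punch in the frame of punch_rest between -0.008 and 0.008 m and z of punch in the frame of punch_rest between 0.039 and 0.051 m and angle between the x axis of punch and the x axis of punch_rest, either way round below 0.15 rad); the robot touches nothing.
It fails at once if the brush, the wood block or the jar is moved by more than 30 mm (distance of any of brush, wood_block, jar from where it was at the start of the episode above 0.03 m).
It also fails if it takes over 61 s, if anything falls off the work surface, if the arm or the gripper's body presses on something with over 40 N, if the wrist force passes 120 N, or if a joint passes its speed limit or range.

## Working session

There is one attempt and no reset: what is moved stays moved. The work goes in short steps, each a Python script; the robot and the scene stay as the last script left them, time stands still between calls to the robot, and variables do not carry over. Pictures are saved under pics/ and viewed, and the job is handed in when it is done.

```bash
ls; mkdir -p pics; python3 - <<'E'
from workcell import r,capture,camera_params
import cv2,numpy as np
for n in("scene","top"):
    p,d=capture(n); cv2.imwrite(f"pics/{n}0.png",p[...,::-1]); np.savez(f"{n}0.npz",p=p,d=d)
    print(n,camera_params(n))
print(r.get_time_s(),r.get_tcp_pos(),r.get_ee_rot())
E
```

```text
pics
scene {'fx': 619.2195056104936, 'fy': 619.2195056104936, 'cx': 316.08500249623535, 'cy': 241.4596271797846, 'eye': array([1.03429484, 0.86115657, 0.94893582]), 'rotation': array([-1.30608036e+02,  6.67282515e-02,  1.46744723e+02])}
top {'fx': 489.6126704920313, 'fy': 489.6126704920313, 'cx': 317.80068485015914, 'cy': 247.63859834499502, 'eye': array([ 0.36104096, -0.02059352,  1.06096513]), 'rotation': array([-173.31305106,    1.86420976,  -91.2427716 ])}
0.1 [0.21149911 0.64077802 0.19369403] [ 179.20133586   89.93944636 -109.0638057 ]
```

View pics/scene0.png

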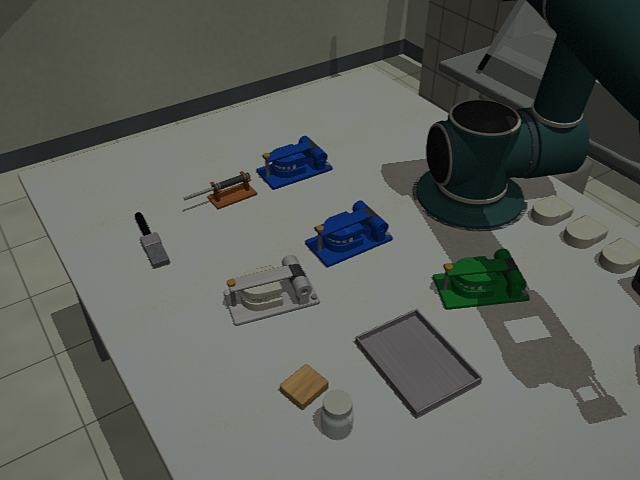

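View pics/top0.png

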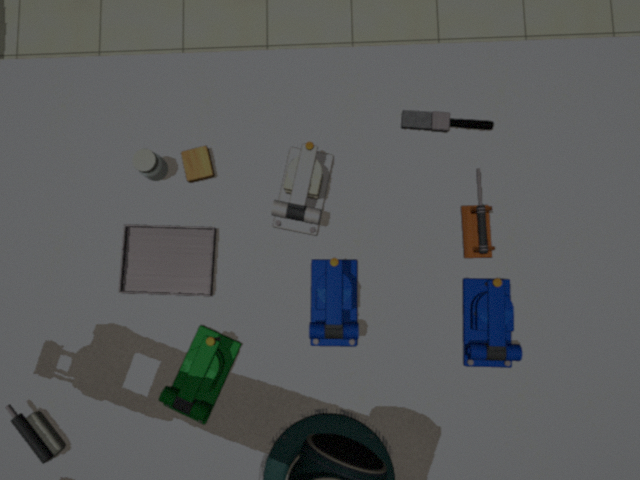

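The top view shows the aluminium articulator at about (303,190) with its barrel at (297,213). The punch and rest are at (480,230), drift pointing up to (478,170). The tray is at (168,260), block (197,163), jar (150,163) and brush (447,121). Next I'll enlarge these areas and measure with depth.

```bash
cat > h.py <<'E'
import numpy as np,cv2
from scipy.spatial.transform import Rotation as R
from workcell import r,capture,camera_params
def cloud(n,d,cp):
    v,u=np.mgrid[0:480,0:640].astype(float)
    if n=="wrist":
        x=(u-cp['cx'])/cp['fx'];y=(v-cp['cy'])/cp['fy'];t=np.hypot(x,y)+1e-9
        k=np.where(t<1.5,np.tan(np.minimum(t,1.5))/t,np.nan)
        P=np.stack([x*k*d,y*k*d,d],-1)
    else: P=np.stack([(u-cp['cx'])/cp['fx']*d,(v-cp['cy'])/cp['fy']*d,d],-1)
    W=P@R.from_euler('xyz',cp['rotation'],degrees=True).as_matrix().T+cp['eye']
    W[d<=0]=np.nan
    return W
def save(name,img,scale=None,box=None):
    if box: img=img[box[1]:box[3],box[0]:box[2]]
    if scale: img=cv2.resize(img,None,fx=scale,fy=scale,interpolation=cv2.INTER_CUBIC)
    cv2.imwrite('pics/'+name,img[...,::-1])
E
python3 - <<'E'
from h import *
z=np.load('top0.npz');p,d=z['p'],z['d'];cp=camera_params('top')
W=cloud('top',d,cp)
np.save('W.npy',W)
q=np.clip(p.astype(float)*1.6,0,255).astype(np.uint8)
a=q[135:245,255:350];b=q[155:270,440:535]
im=np.hstack([cv2.resize(a,(400,463),interpolation=2),cv2.resize(b,(382,463),interpolation=2)])
save('crop0.png',im)
for u,v in[(50,150),(400,200),(170,260),(250,150),(297,213),(278,210),(318,216),(480,230),(481,215),(485,250),(478,180),(152,158),(197,163),(447,121)]:
    print(u,v,W[v,u].round(4))
E
```

```text
50 150 [0.725  0.6153 0.0016]
400 200 [ 0.5876 -0.172  -0.0031]
170 260 [0.4668 0.3355 0.0038]
250 150 [ 7.109e-01  1.588e-01 -4.000e-04]
297 213 [0.5519 0.0508 0.0643]
278 210 [0.5593 0.0902 0.0646]
318 216 [0.544  0.0074 0.0664]
480 230 [ 0.5077 -0.3248  0.0549]
481 215 [ 0.5399 -0.3304  0.0495]
485 250 [ 0.4663 -0.333   0.053 ]
478 180 [ 0.615  -0.3295  0.0468]
152 158 [0.6749 0.3519 0.0769]
197 163 [0.6775 0.272  0.0232]
447 121 [ 0.7561 -0.2786  0.0191]
```

View pics/crop0.png

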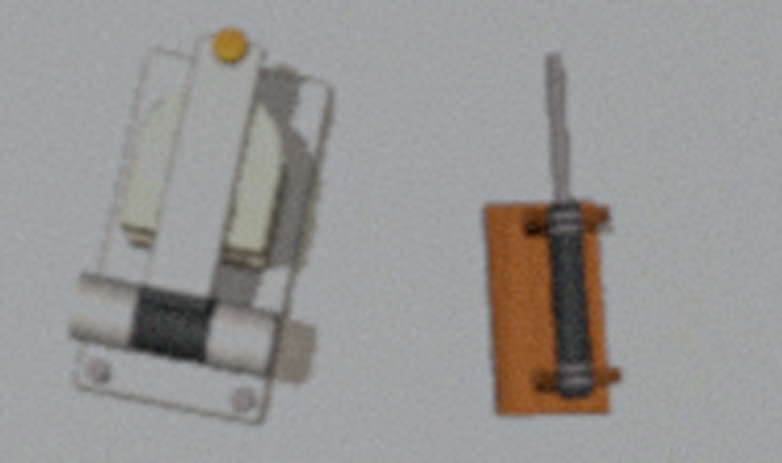

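```bash
cat >> h.py <<'E'
import warnings;warnings.filterwarnings('ignore')
def down(phi_deg,s=1):
    "tool down, gripped bar along yaw phi; jaws perpendicular"
    p=np.radians(phi_deg);x=np.array([0,0,-1.]);z=s*np.array([-np.sin(p),np.cos(p),0]);y=np.cross(z,x)
    return R.from_matrix(np.stack([x,y,z],1)).as_euler('xyz',degrees=True)
def pix(n,u,v,zpl,cp=None):
    cp=cp or camera_params(n);x=(u-cp['cx'])/cp['fx'];y=(v-cp['cy'])/cp['fy']
    if n=='wrist':
        t=np.hypot(x,y)+1e-9;k=np.sin(t)/t;ray=np.array([x*k,y*k,np.cos(t)])
    else: ray=np.array([x,y,1.])
    ray=R.from_euler('xyz',cp['rotation'],degrees=True).as_matrix()@ray
    e=np.array(cp['eye']);return e+ray*(zpl-e[2])/ray[2]
E
python3 - <<'E'
from h import *
for s in(1,-1):
    print(s,r.inverse_kinematics([.51,-.33,.2],down(0,s)),r.inverse_kinematics([.52,-.15,.2],down(78,s)),r.inverse_kinematics([.57,.12,.2],down(78,s)),r.inverse_kinematics([.47,.33,.2],down(0,s)),r.inverse_kinematics([.47,.33,.2],down(180,s)))
print(camera_params('wrist'))
for u,v in[(481,205.4),(484,253)]:print(pix('top',u,v,.045))
for u,v in[(273.4,210.6),(319.5,217.5)]:print(pix('top',u,v,.05))
E
```

```text
1 [ -35.31114122   -1.83565619   90.82138984    0.           91.01426635
 -125.31114122] None [ 9.37960584e+00 -4.97619117e+00  9.38239881e+01 -2.54444375e-14
  9.11522031e+01 -1.58620394e+02] [ 3.25287983e+01 -6.01654400e+00  9.47906784e+01 -2.54444375e-14
  9.12258656e+01 -5.74712017e+01] [ 3.25287983e+01 -6.01654400e+00  9.47906784e+01 -2.54444375e-14
  9.12258656e+01  1.22528798e+02]
-1 [-35.31114122  -1.83565619  90.82138984   0.          91.01426635
  54.68885878] [-18.79143927 -10.25063947  98.58224981   0.          91.66838967
  -6.79143927] [ 9.37960584e+00 -4.97619117e+00  9.38239881e+01 -2.54444375e-14
  9.11522031e+01  2.13796058e+01] [ 3.25287983e+01 -6.01654400e+00  9.47906784e+01 -2.54444375e-14
  9.12258656e+01  1.22528798e+02] [ 3.25287983e+01 -6.01654400e+00  9.47906784e+01 -2.54444375e-14
  9.12258656e+01 -5.74712017e+01]
{'fx': 371.64829954431775, 'fy': 371.64829954431775, 'cx': 320.7835640280906, 'cy': 246.39896648190873, 'eye': array([0.13581398, 0.66627985, 0.38422056]), 'rotation': array([1.63197406e+02, 8.33849051e-02, 7.17203887e+01])}
[ 0.56101545 -0.33298617  0.045     ]
[ 0.46100817 -0.3331073   0.045     ]
[0.56118353 0.10151207 0.05      ]
[0.54378271 0.00479212 0.05      ]
```

```bash
python3 - <<'E'
from h import *
def look(pos,phi,name):
    r.move_to(pos,down(phi,-1)); cp=camera_params('wrist'); p,d=capture('wrist')
    save(name+'.png',p); np.savez(name+'.npz',p=p,d=d,cp=cp); print(cp['eye'],cp['rotation'],r.get_time_s())
look([.50,.05,.15],78,'w_art')
look([.47,-.30,.18],0,'w_punch')
E
```

```text
[0.51799248 0.12971771 0.34059324] [ 1.63128009e+02  5.70606139e-02 -1.19485154e+01] 2.5
[ 0.55252758 -0.29908623  0.37044533] [ 1.63080995e+02  1.08516842e-02 -8.98849758e+01] 3.875
```

View pics/w_art.png

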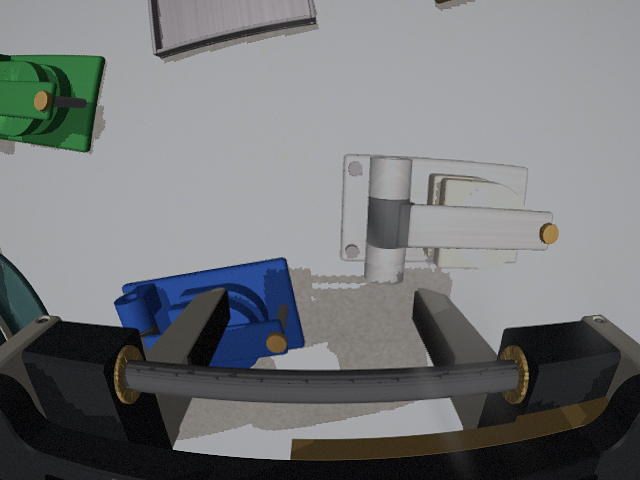

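View pics/w_punch.png

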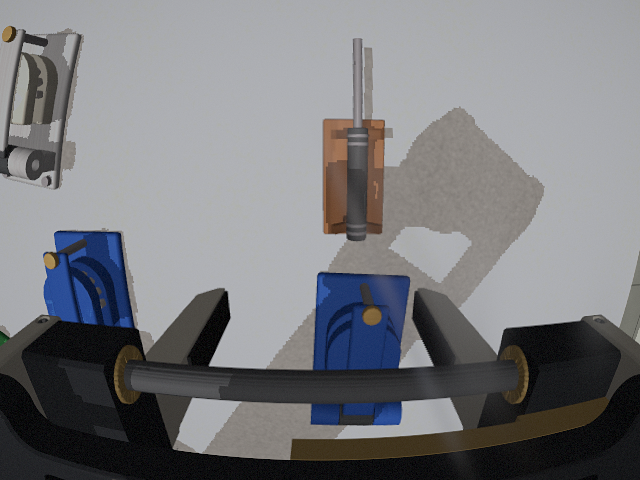

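The wrist views are clear. In w_art the barrel runs from (391,158) to (384,282). In w_punch the handle runs from (357,128) to (356,240) and the drift tip is at (357,38). I'll fit both from these.

```bash
python3 - <<'E'
from h import *
z=np.load('w_punch.npz',allow_pickle=True);cp=z['cp'].item();d=z['d'];W=cloud('wrist',d,cp);p=z['p']
q=np.hstack([cv2.resize(p[30:130,320:400],None,fx=5,fy=5,interpolation=2),cv2.resize(p[115:250,305:397],(341,500),interpolation=2)]);save('zp.png',q)
for u,v in[(357,38),(357,128),(356,240)]:print('punch',pix('wrist',u,v,.045,cp))
for u,v in[(357,130),(357,150),(357,190),(357,235),(358,60),(300,60)]:print(np.nanmedian(W[v-1:v+2,u-1:u+2].reshape(-1,3),0))
z=np.load('w_art.npz',allow_pickle=True);cp=z['cp'].item();W=cloud('wrist',z['d'],cp);p=z['p']
save('za.png',p,4,(330,140,480,290))
A=W[150:290,340:420].reshape(-1,3);ok=(A[:,2]>.03)&(A[:,2]<.075);A=A[ok]
from scipy.optimize import least_squares
c0=np.array([.5525,.053])
def res(t):
    x0,y,zc=t[0],t[1],t[2];a=np.array([-np.sin(y),np.cos(y),0]);
    v=A-np.array([x0,.053,zc]);v=v-np.outer(v@a,a);return np.linalg.norm(v,axis=1)-.017
s=least_squares(res,[.5525,-.2,.05],loss='soft_l1',f_scale=.001);print('fit',s.x,np.degrees(s.x[1]),np.median(abs(res(s.x))),len(A))
z0=.05
a=np.array([-np.sin(s.x[1]),np.cos(s.x[1]),0]);g=abs(res(s.x))<.002;t=(A[g]-[s.x[0],.053,s.x[2]])@a;print(np.percentile(t,[0,.5,1,2,50,98,99,99.5,100]))
for u,v in[(340,250),(350,220),(460,280)]:print(W[v,u])
E
```

```text
punch [ 0.64165058 -0.33011211  0.045     ]
punch [ 0.56049261 -0.33029136  0.045     ]
punch [ 0.45970701 -0.33137497  0.045     ]
[ 0.55855623 -0.32941398  0.05438588]
[ 0.54146418 -0.32961167  0.05430248]
[ 0.50704169 -0.33021908  0.05413463]
[ 0.46691549 -0.3312297   0.05389985]
[ 0.62024027 -0.33045001  0.04906863]
[ 6.30130748e-01 -2.78499334e-01 -1.25998342e-05]
fit [ 0.55742334 -0.22882061  0.05036183] -13.110455043548422 0.0006822300490527677 5739
[-0.0490432  -0.04786161 -0.04743726 -0.04639366  0.00564212  0.05025822
  0.05103586  0.05141889  0.05183385]
[ 5.13593885e-01  2.12265897e-02 -4.49127298e-04]
[0.52814712 0.05147977 0.01275055]
[ 6.29972084e-01 -3.66474875e-02  2.66882685e-04]
```

View pics/zp.png

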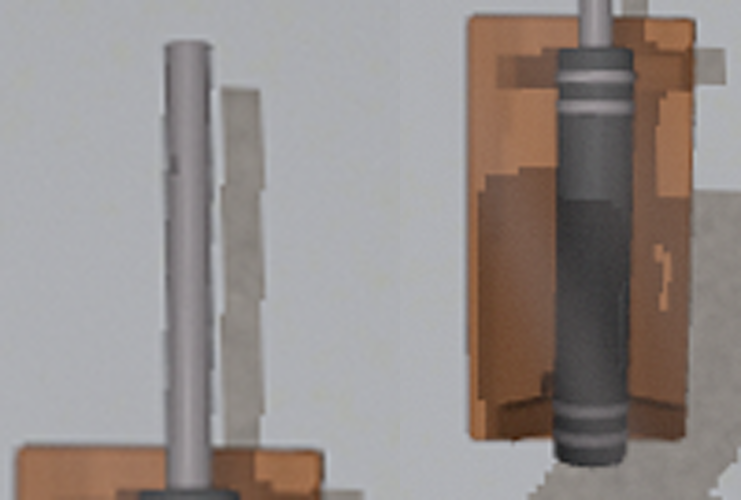

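View pics/za.png

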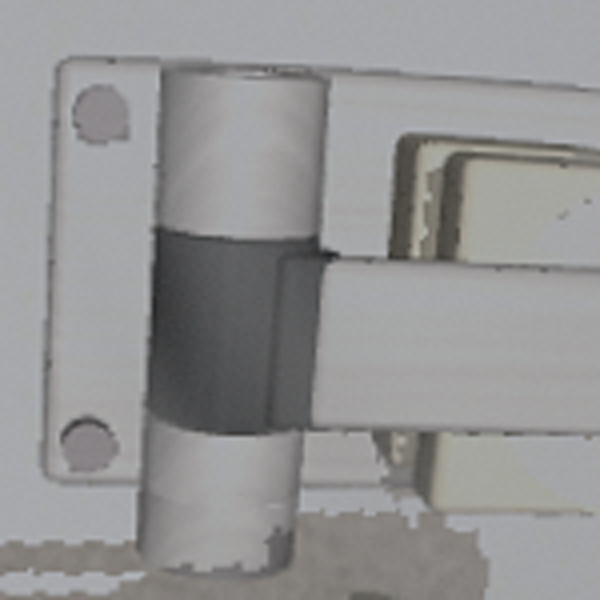

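```bash
python3 - <<'E'
from h import *
from scipy.optimize import least_squares
z=np.load('w_art.npz',allow_pickle=True);cp=z['cp'].item();W=cloud('wrist',z['d'],cp)
m=np.zeros((480,640),bool);m[162:198,371:408]=1;m[250:280,366:402]=1
A=W[m];A=A[(A[:,2]>.042)&(A[:,2]<.08)]
for zc in(None,.05):
    def res(t):
        y=t[1];a=np.array([-np.sin(y),np.cos(y),0]);v=A-np.array([t[0],.053,t[2] if zc is None else zc]);v=v-np.outer(v@a,a);return np.linalg.norm(v,axis=1)-.017
    s=least_squares(res,[.5525,-.2,.05],loss='soft_l1',f_scale=.001);print('fit',s.x,np.degrees(s.x[1]),np.median(abs(res(s.x))),len(A))
# ends of barrel along ridge
y=s.x[1];a=np.array([-np.sin(y),np.cos(y),0]);M=W[140:300,365:412].reshape(-1,3)
M=M[(M[:,2]>.061)&(M[:,2]<.0685)];c=np.array([s.x[0],.053,.05]);v=M-c;n=np.array([np.cos(y),np.sin(y),0]);v=v[abs(v@n)<.01]
t=v@a;print(t.min(),t.max(),np.percentile(t,[1,99]))
cc=c+a*(t.min()+t.max())/2;print('origin',cc)
# knobs as check on yaw: knob at x=138
B=W[215:250,535:562].reshape(-1,3);B=B[B[:,2]>.077];k=B.mean(0);print('knob',k,len(B),'yaw from knob',np.degrees(np.arctan2(k[1]-cc[1],k[0]-cc[0])),np.linalg.norm((k-cc)[:2]))
zt=np.load('top0.npz');print('top knob',pix('top',309.6,146,.08,camera_params('top')))
E
```

```text
fit [ 0.55679041 -0.23032031  0.04986288] -13.196381441440248 0.000413605395460398 2407
fit [ 0.55685126 -0.23037728  0.05      ] -13.199645563340454 0.0004149916815844243 2407
-0.04880095385910614 0.05196297905464716 [-0.04715843  0.05110484]
origin [0.55721228 0.05453924 0.05      ]
knob [0.69024136 0.02393493 0.07962839] 280 yaw from knob -12.955884872348703 0.13650406717397703
top knob [0.68897934 0.02121552 0.08      ]
```

```bash
python3 - <<'E'
from h import *
o=down(0.4,-1)
r.move_to([.510,-.3307,.12],o)
print(r.move_straight([.510,-.3307,.026],speed=.1,force_limit=15))
r.clamp();print(r.get_grip_width()*93,r.get_tcp_pos(),r.get_time_s(),r.get_contact_force())
r.move_straight([.510,-.3307,.13],speed=.15)
print(r.get_grip_width()*93,r.get_contact_force())
# pre-insert
phi=90-13.2;y=np.radians(-13.2);a=np.array([-np.sin(y),np.cos(y)]);c=np.array([.5572,.0545])
g=c+a*(-.050-.130-.02)
print(g,r.inverse_kinematics([*g,.031],down(phi,-1)))
r.move_to([*g,.12],down(phi,-1))
r.move_straight([*g,.031],speed=.15,force_limit=15)
cp=camera_params('wrist');p,d=capture('wrist');save('ins1.png',p);np.savez('ins1.npz',p=p,d=d,cp=cp);print(r.get_tcp_pos(),r.get_time_s())
save('ins1z.png',p,4,(250,120,400,270))
E
```

```text
False
9.526374100256902 [ 0.51013039 -0.33082767  0.02687393] 6.75 [-3.20627551  2.61708291  9.2610863 ]
0.299526350182547 [0.28275611 0.26461195 0.22325904]
[ 0.51152983 -0.14021578] [-18.0845395   -6.14429712 110.92943493   0.          75.21486219
  -4.8845395 ]
[ 0.51215837 -0.14055662  0.03217873] 9.3583
```

View pics/ins1.png

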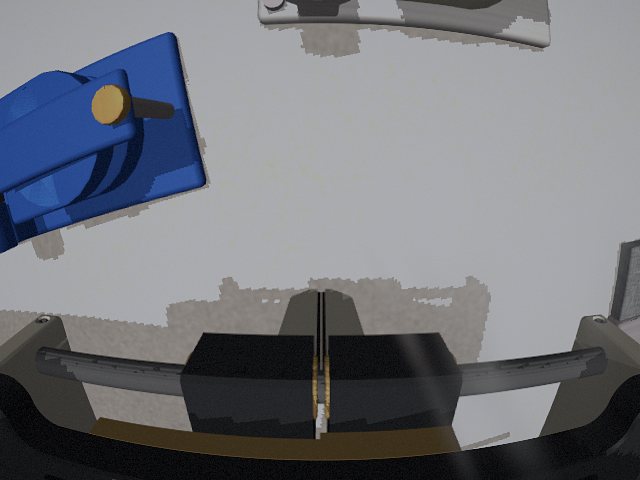

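The grip closed to 9.5 mm instead of 18 mm and the punch slipped out. The picture shows empty shut fingers at about (322,330). I'll look for the punch.

```bash
python3 - <<'E'
from h import *
r.move_straight([*r.get_tcp_pos()[:2],.13],speed=.25)
r.gripper_open()
r.move_to([.47,-.30,.18],down(0,-1)); cp=camera_params('wrist'); p,d=capture('wrist')
save('w2.png',p); np.savez('w2.npz',p=p,d=d,cp=cp)
p,d=capture('scene');save('s2.png',p,4,(150,140,290,240));print(r.get_time_s())
E
```

```text
12.4667
```

View pics/w2.png

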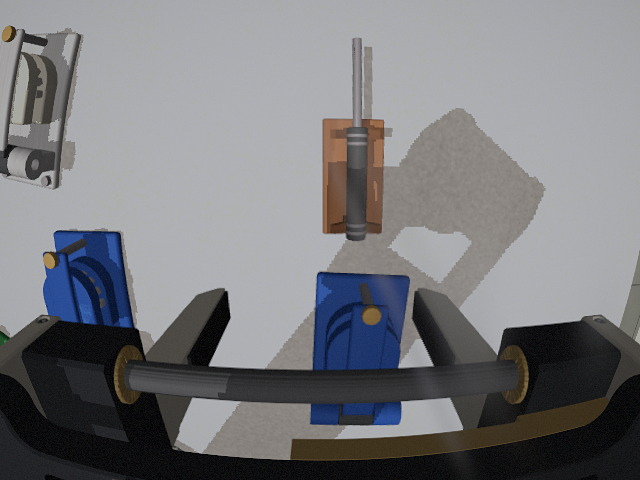

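View pics/s2.png

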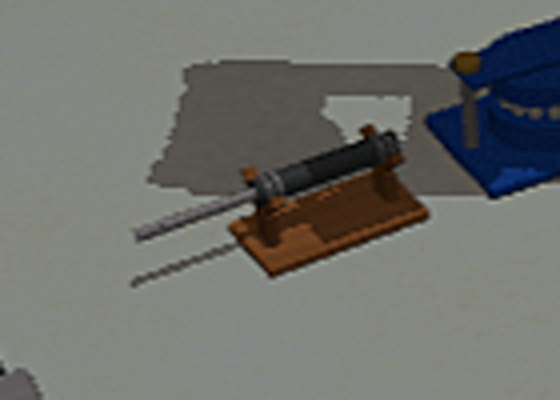

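The punch is undisturbed in its rest, handle (357,128) to (356,240). Next I'll work out where the fingertips really are, from depth.

```bash
python3 - <<'E'
from h import *
for f,tcp,phi in(('w2',[.47,-.30,.18],0),('ins1',[0.51215837,-0.14055662,0.03217873],76.8)):
    z=np.load(f+'.npz',allow_pickle=True);cp=z['cp'].item();W=cloud('wrist',z['d'],cp)
    T=R.from_euler('xyz',down(phi,-1),degrees=True).as_matrix()
    L=(W-np.array(tcp))@T
    pts=[(222,293),(222,310),(205,330),(205,300),(420,293),(190,370)] if f=='w2' else [(300,295),(315,293),(322,293),(340,293),(300,320),(345,320),(250,350)]
    for u,v in pts: print(f,u,v,L[v,u].round(4))
    S=L[285:345,150:500].reshape(-1,3);S=S[(S[:,0]>-.1)&(S[:,0]<.03)&(abs(S[:,2])<.1)]
    print(np.percentile(S[:,0],[90,98,99.5,100]))
z=np.load('w2.npz',allow_pickle=True);cp=z['cp'].item()
for u,v in[(357,38),(357,128),(356,240)]:print('punch',pix('wrist',u,v,.045,cp))
print(r.get_tcp_pos())
E
```

```text
w2 222 293 [-0.0293  0.0095 -0.0483]
w2 222 310 [-0.0389  0.0052 -0.0463]
w2 205 330 [-0.0641  0.0086 -0.0469]
w2 205 300 [-0.0383  0.0098 -0.0543]
w2 420 293 [-0.0313  0.0106  0.0472]
w2 190 370 [-0.124   0.0327 -0.0301]
[-0.03296516 -0.02630833 -0.02472978 -0.02364894]
ins1 300 295 [-0.0326  0.0097 -0.0089]
ins1 315 293 [-0.0301  0.0096 -0.002 ]
ins1 322 293 [-0.0267  0.0081  0.0013]
ins1 340 293 [-0.0297  0.0094  0.0098]
ins1 300 320 [-0.0565  0.0093 -0.0077]
ins1 345 320 [-0.0563  0.0092  0.0106]
ins1 250 350 [-0.1203  0.0357 -0.0151]
[-0.03296465 -0.02664812 -0.02421432  0.02994744]
punch [ 0.6412714  -0.33052129  0.045     ]
punch [ 0.5601691  -0.33071894  0.045     ]
punch [ 0.45944119 -0.33182491  0.045     ]
[ 0.4702178  -0.29930729  0.17972673]
```

Two results agree here. The depth of the visible fingertips puts them about 25 mm behind the reported TCP. The 9.5 mm chord on an 18 mm handle, with an upward force, gives 25.7 mm. So the fingers really end about 26 mm short of the TCP frame, and I'll grip 26 mm lower.

```bash
python3 - <<'E'
from h import *
o=down(0.4,-1)
r.move_to([.510,-.331,.10],o)
print(r.move_straight([.510,-.331,0.0],speed=.12,force_limit=12),r.get_tcp_pos())
r.clamp();print(r.get_grip_width()*93,r.get_tcp_pos(),r.get_time_s(),r.get_contact_force())
r.move_straight([.510,-.331,.03],speed=.1)
print(r.get_grip_width()*93,r.get_contact_force(),r.get_time_s())
E
```

```text
False [ 0.51042598 -0.33129284  0.00096843]
17.28218874471174 [ 5.09976326e-01 -3.30812196e-01 -5.43036190e-06] 15.0833 [-1.16403476  3.13543     1.07488953]
17.11105356497161 [ 0.36120124  0.51892155 -2.39182686] 15.5333
```

```bash
python3 - <<'E'
from h import *
phi=90-13.2;y=np.radians(-13.2);a=np.array([-np.sin(y),np.cos(y)]);c=np.array([.5572,.0545])
g=c+a*(-.050-.130-.012)
r.move_straight([.510,-.331,.12],speed=.2)
r.move_to([*g,.10],down(phi,-1))
cp=camera_params('wrist');p,d=capture('wrist');save('ins2.png',p);np.savez('ins2.npz',p=p,d=d,cp=cp);print(r.get_tcp_pos(),r.get_time_s(),r.get_grip_width()*93)
E
```

```text
[ 0.51327709 -0.13312091  0.09947999] 17.1417 17.226103106209557
```

View pics/ins2.png

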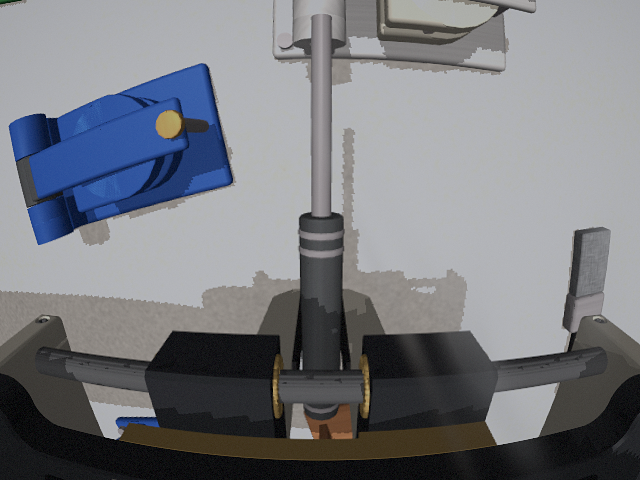

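The punch is held straight, with the drift from (321,215) to its tip at (321,15) and the barrel end at (319,45). I'll fit the drift and barrel axes from this same image.

```bash
python3 - <<'E'
from h import *
from scipy.optimize import least_squares
z=np.load('ins2.npz',allow_pickle=True);cp=z['cp'].item();W=cloud('wrist',z['d'],cp)
def cyl(A,rad,ax0,p0):
    # line: point p0 + (dx,dz offset) at fixed plane, dir free (yaw,pitch)
    def f(t):
        yw,pt=t[2],t[3];a=np.array([np.cos(pt)*np.cos(yw),np.cos(pt)*np.sin(yw),np.sin(pt)])
        n=np.array([-np.sin(ax0),np.cos(ax0),0]);q=p0+n*t[0]+np.array([0,0,t[1]])
        v=A-q;v=v-np.outer(v@a,a);return np.linalg.norm(v,axis=1)-rad
    s=least_squares(f,[0,0,ax0,0],loss='soft_l1',f_scale=.0005)
    n=np.array([-np.sin(ax0),np.cos(ax0),0]);yw,pt=s.x[2:]
    return p0+n*s.x[0]+np.array([0,0,s.x[1]]),np.array([np.cos(pt)*np.cos(yw),np.cos(pt)*np.sin(yw),np.sin(pt)]),np.median(abs(f(s.x))),np.degrees(s.x[2:])
A=W[20:205,310:333].reshape(-1,3);A=A[(A[:,2]>.105)&(A[:,2]<.14)]
q,a,e,ang=cyl(A,.004,np.radians(76.8),A.mean(0));print('drift',q,a,e,ang,len(A))
Tip=A[((A-q)@a).argmax()];tl=((A-q)@a).max()
# full extents incl. tip row
B=W[5:25,310:333].reshape(-1,3);B=B[(B[:,2]>.105)&(B[:,2]<.14)];tl=((B-q)@a).max();tip=q+a*tl;print('tip',tip)
zt=np.load('w_art.npz',allow_pickle=True);cp1=zt['cp'].item();W1=cloud('wrist',zt['d'],cp1)
C=W[0:46,290:349].reshape(-1,3);C=C[(C[:,2]>.045)&(C[:,2]<.075)]
y=np.radians(76.8);n=np.array([-np.sin(y),np.cos(y),0])
print(len(C))
qb,ab,e2,ang2=cyl(C,.017,y,np.array([.5572+.0114*-3.5,.0545-.035,.05]));print('barrel',qb,ab,e2,ang2)
# lateral offset of articulator model origin line at that point
mp=np.array([.5572,.0545,.05]);am=np.array([np.cos(y),np.sin(y),0])
print('lateral of tip wrt model',(tip-mp)@n,'along',(tip-mp)@am,'of barrel pt',(qb-mp)@n,(C-mp)@am.T@np.ones(1) if 0 else ((C-mp)@am).min())
E
```

```text
drift [nan nan nan] [0.22835087 0.9735789  0.        ] nan [76.8  0. ] 0Traceback (most recent call last):
  File "<stdin>", line 15, in <module>
ValueError: attempt to get argmax of an empty sequence
```

```bash
cat > fit.py <<'E'
from h import *
from scipy.optimize import least_squares
def cyl(A,rad,ax0,p0,fixdir=False):
    n=np.array([-np.sin(ax0),np.cos(ax0),0])
    def unp(t):
        yw,pt=(t[2],t[3]) if not fixdir else (ax0,0)
        return p0+n*t[0]+np.array([0,0,t[1]]),np.array([np.cos(pt)*np.cos(yw),np.cos(pt)*np.sin(yw),np.sin(pt)])
    def f(t):
        q,a=unp(t);v=A-q;v=v-np.outer(v@a,a);return np.linalg.norm(v,axis=1)-rad
    s=least_squares(f,[0,-rad/2,ax0,0][:2 if fixdir else 4],loss='soft_l1',f_scale=.0005)
    q,a=unp(s.x);return q,a,np.median(abs(f(s.x))),np.degrees(s.x[2:])
E
python3 - <<'E'
from fit import *
z=np.load('ins2.npz',allow_pickle=True);cp=z['cp'].item();W=cloud('wrist',z['d'],cp)
A=W[18:205,310:333].reshape(-1,3);print(np.nanpercentile(A[:,2],[5,50,95]));A=A[(A[:,2]>.125)&(A[:,2]<.165)]
q,a,e,ang=cyl(A,.004,np.radians(76.8),A.mean(0));print('drift',q,a,e,ang,len(A))
B=W[5:25,310:333].reshape(-1,3);B=B[(B[:,2]>.125)&(B[:,2]<.165)];tip=q+a*((B-q)@a).max();print('tip',tip)
y=np.radians(76.8);n=np.array([-np.sin(y),np.cos(y),0]);am=np.array([np.cos(y),np.sin(y),0]);mp=np.array([.5572,.0545,.05])
C=W[0:46,290:349].reshape(-1,3);C=C[(C[:,2]>.045)&(C[:,2]<.075)];k=(C-mp)@n;C=C[abs(k)<.02]
qb,ab,e2,ang2=cyl(C,.017,y,mp-am*.04,True);print('barrel',qb,e2,len(C),'lat vs model',(qb-mp)@n,'min along',((C-mp)@am).min())
print('tip lat',(tip-mp)@n,'along',(tip-mp)@am,'vs TCP',tip-r.get_tcp_pos(), (tip-r.get_tcp_pos())@n,(tip-r.get_tcp_pos())@am)
E
```

```text
[0.00029516 0.14674125 0.14831217]
drift [ 0.53542457 -0.04376048  0.14362489] [ 0.23155831  0.97278208 -0.00870523] 0.0003275182537498802 [76.61064976 -0.49877902] 3811
tip [ 0.54443677 -0.0059      0.14328608]
barrel [0.5479701  0.01557933 0.04975387] 0.0004110702715546411 1796 lat vs model 9.84714714750584e-05 min along -0.05048625841448931
tip lat -0.001366379943739438 along -0.06171866069420489 vs TCP [0.03115968 0.12722091 0.04380609] -0.0012854058712058068 0.13097493030383273
```

```bash
python3 - <<'E'
from h import *
o=down(76.8,-1);y=np.radians(76.8);n=np.array([-np.sin(y),np.cos(y)]);am=np.array([np.cos(y),np.sin(y)]);c=np.array([.5572,.0545])+n*.0014
def P(along,z=.0063): return [*(c+am*(along-.131)),z]
r.move_straight(P(-.062),speed=.15)
print(r.get_tcp_pos()-P(-.062),r.get_contact_force())
hit=r.move_straight(P(-.038),speed=.05,force_limit=6)
print(hit,r.get_tcp_pos()-P(-.038),r.get_contact_force(),r.get_time_s())
if not hit:
    hit=r.move_straight(P(.0085),speed=.05,force_limit=45)
    print(hit,r.get_tcp_pos()-P(.0085),r.get_contact_force(),r.get_time_s(),r.get_grip_width()*93)
cp=camera_params('wrist');p,d=capture('wrist');save('drv.png',p);np.savez('drv.npz',p=p,d=d,cp=cp)
E
```

```text
[ 0.000488   -0.00030682  0.00084648] [-0.40478556  0.24428894 -1.11102575]
False [ 2.29725305e-05  1.92677174e-04 -1.11737585e-05] [ 0.31076626  0.53632128 -3.42288478] 18.55
False [-1.47477199e-04 -3.59208042e-04 -6.83340212e-05] [-1.26813131 -5.06383806 -1.93117414] 19.6333 17.01886011388799
```

View pics/drv.png

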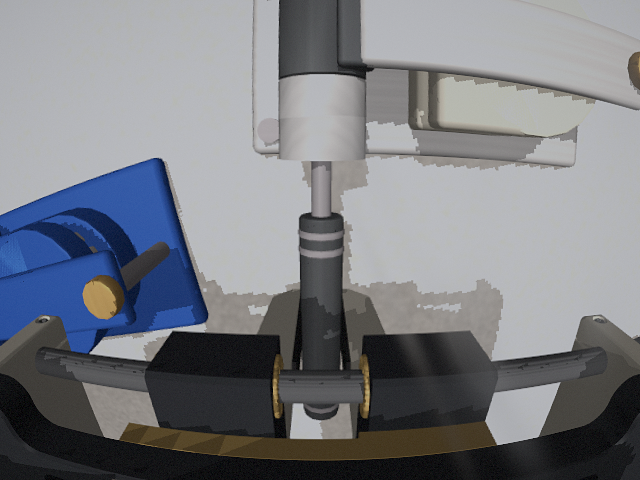

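The drift is in the barrel (end at (320,160)) and the handle front is still at (321,215), so it didn't slip in the grip. I'll check that the pin sticks out.

```bash
python3 - <<'E'
from h import *
p,d=capture('top');p=np.clip(p*1.5,0,255).astype(np.uint8);p2,_=capture('scene')
save('t3.png',np.hstack([cv2.resize(p[170:260,220:340],None,fx=3.3,fy=3.3),cv2.resize(p2[240:330,210:330],None,fx=3.3,fy=3.3)]))
E
```

```text
(no output)
```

View pics/t3.png

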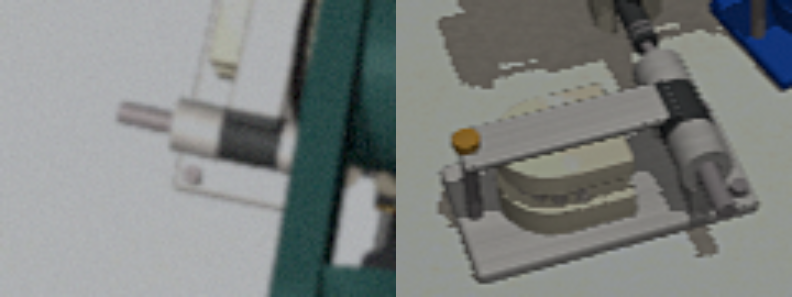

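The pin stands out about 40 mm on the far side. Now I'll withdraw the punch and put it back on the rest.

```bash
python3 - <<'E'
from h import *
y=np.radians(76.8);n=np.array([-np.sin(y),np.cos(y)]);am=np.array([np.cos(y),np.sin(y)]);c=np.array([.5572,.0545])+n*.0014
def P(along,z=.0063): return [*(c+am*(along-.131)),z]
r.move_straight(P(-.065),speed=.15)
r.move_straight(P(-.075,.10),speed=.25)
o=down(.4,-1)
r.move_to([.510,-.331,.06],o)
print(r.move_straight([.510,-.331,.0005],speed=.06,force_limit=10),r.get_tcp_pos(),r.get_contact_force())
r.gripper_open()
r.move_straight([.510,-.331,.09],speed=.25);print(r.get_time_s())
r.move_to([.47,-.30,.18],down(0,-1));cp=camera_params('wrist'); p,d=capture('wrist')
save('w4.png',p); np.savez('w4.npz',p=p,d=d,cp=cp)
# look at pin
r.move_to([.53,.04,.17],down(76.8,-1));cp=camera_params('wrist'); p,d=capture('wrist')
save('w5.png',p); np.savez('w5.npz',p=p,d=d,cp=cp);print(r.get_time_s())
E
```

```text
False [ 0.51027969 -0.3311916   0.00091966] [ 0.40695481  0.24589406 -2.12828017]
24.85
26.7417
```

View pics/w4.png

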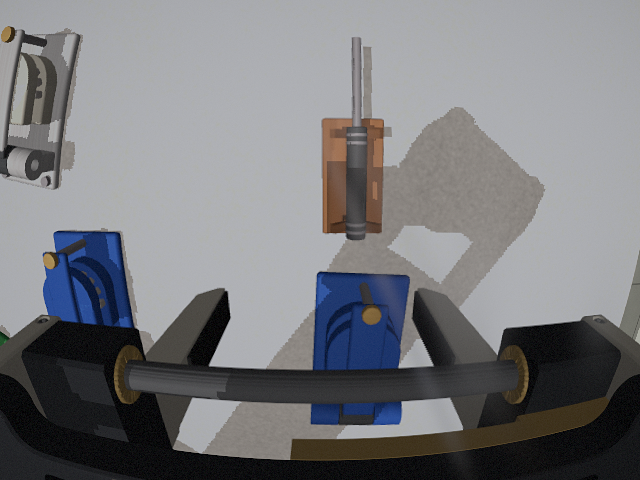

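View pics/w5.png

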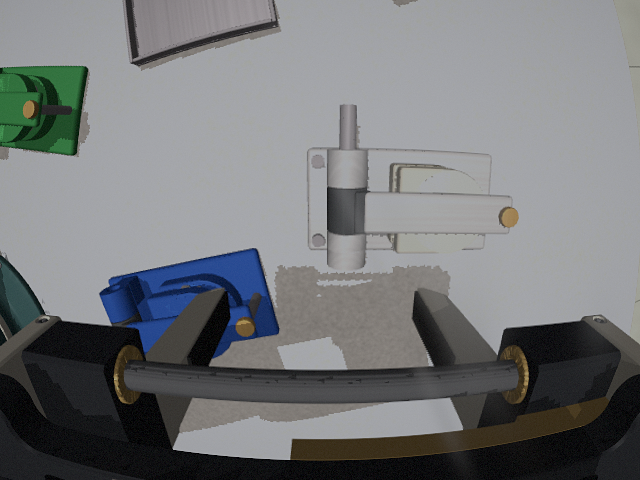

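The punch is back in the rest in almost the same place as before, tip (357,38) and handle end (356,239). The pin protrudes from (347,104) to the barrel end at (347,150). I'll fit the pin and the tray.

```bash
python3 - <<'E'
from fit import *
z=np.load('w5.npz',allow_pickle=True);cp=z['cp'].item();W=cloud('wrist',z['d'],cp)
A=W[102:147,335:360].reshape(-1,3);A=A[(A[:,2]>.045)&(A[:,2]<.07)]
y=np.radians(76.8)
q,a,e,ang=cyl(A,.007,y,A.mean(0),False);print('pin',q,e,ang,len(A))
n=np.array([-np.sin(y),np.cos(y),0]);am=np.array([np.cos(y),np.sin(y),0]);mp=np.array([.5572,.0545,.05])
print('lat',(q-mp)@n,'end along',((A-mp)@am).max(),'z',q[2])
zz=np.load('top0.npz');T=cloud('top',zz['d'],camera_params('top'))
for u,v in[(125,226),(217,227),(215,295),(121,292)]:print(pix('top',u,v,.02))
z=np.load('w4.npz',allow_pickle=True);cp=z['cp'].item()
for u,v in[(357,38),(356.5,128),(356,239)]:print('punch',pix('wrist',u,v,.045,cp))
W4=cloud('wrist',z['d'],cp)
for v in(150,190,225):print(np.nanmedian(W4[v-1:v+2,356:358].reshape(-1,3),0))
for ph in(0,90,45,166,76.8):
  for s in(1,-1):
    print(ph,s,r.inverse_kinematics([.468,.335,-.02],down(ph,s)))
E
```

```text
pin [0.57320371 0.12219816 0.05017971] 0.00040878154724195226 [75.85440101  0.34566105] 698
lat -0.00012193542388975983 end along 0.08682828765722891 z 0.050179707331025857
[0.5420982  0.43023542 0.02      ]
[0.53445261 0.22814887 0.02      ]
[0.38779383 0.23208349 0.02      ]
[0.39875321 0.43538523 0.02      ]
punch [ 0.6408079  -0.33112487  0.045     ]
punch [ 0.55972419 -0.33069285  0.045     ]
punch [ 0.45998665 -0.33196458  0.045     ]
[ 0.54078074 -0.33000031  0.0541595 ]
[ 0.50628482 -0.33052464  0.05431095]
[ 0.47520323 -0.33117322  0.05423706]
0 1 [ 3.30561605e+01  2.58390642e+00  1.07574095e+02 -2.54444375e-14
  6.98419984e+01 -5.69438395e+01]
0 -1 [ 3.30561605e+01  2.58390642e+00  1.07574095e+02 -2.54444375e-14
  6.98419984e+01  1.23056160e+02]
90 1 [ 3.30561605e+01  2.58390642e+00  1.07574095e+02 -2.54444375e-14
  6.98419984e+01 -1.46943840e+02]
90 -1 [ 3.30561605e+01  2.58390642e+00  1.07574095e+02 -2.54444375e-14
  6.98419984e+01  3.30561605e+01]
45 1 [ 3.30561605e+01  2.58390642e+00  1.07574095e+02 -2.54444375e-14
  6.98419984e+01 -1.01943840e+02]
45 -1 [ 3.30561605e+01  2.58390642e+00  1.07574095e+02 -2.54444375e-14
  6.98419984e+01  7.80561605e+01]
166 1 [ 3.30561605e+01  2.58390642e+00  1.07574095e+02 -2.54444375e-14
  6.98419984e+01  1.37056160e+02]
166 -1 [ 3.30561605e+01  2.58390642e+00  1.07574095e+02 -2.54444375e-14
  6.98419984e+01 -4.29438395e+01]
76.8 1 [ 3.30561605e+01  2.58390642e+00  1.07574095e+02 -2.54444375e-14
  6.98419984e+01 -1.33743840e+02]
76.8 -1 [ 3.30561605e+01  2.58390642e+00  1.07574095e+02 -2.54444375e-14
  6.98419984e+01  4.62561605e+01]
```

```bash
python3 - <<'E'
from h import *
o=down(76.8,-1);y=np.radians(76.8);am=np.array([np.cos(y),np.sin(y)]);c=np.array([.5572,.0545])
P=lambda al,z:[*(c+am*al),z]
r.move_to(P(.070,.08),o)
print(r.move_straight(P(.070,.014),speed=.1,force_limit=12))
r.clamp();print(r.get_grip_width()*93,r.get_contact_force(),r.get_time_s())
r.move_straight(P(.090,.014),speed=.05);print(r.get_grip_width()*93,r.get_contact_force())
r.move_straight(P(.128,.014),speed=.06);print(r.get_grip_width()*93,r.get_contact_force(),r.get_time_s())
cp=camera_params('wrist');p,d=capture('wrist');save('pull.png',p);np.savez('pull.npz',p=p,d=d,cp=cp)
p2,_=capture('scene');save('pull_s.png',p2)
E
```

```text
False
13.164732475994382 [-0.96919795  0.87949865  0.7659291 ] 29.3583
13.03159829364222 [-0.17278555 -3.71652981 -0.96874583]
13.337166079448638 [-0.67982073 -0.31087187 -0.46349081] 30.6917
```

View pics/pull.png

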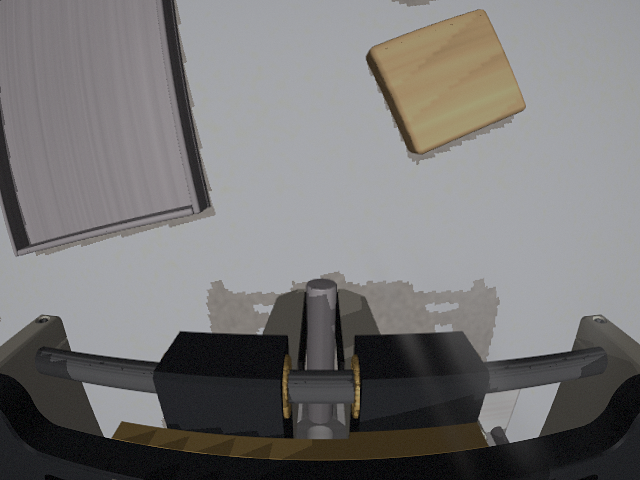

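View pics/pull_s.png

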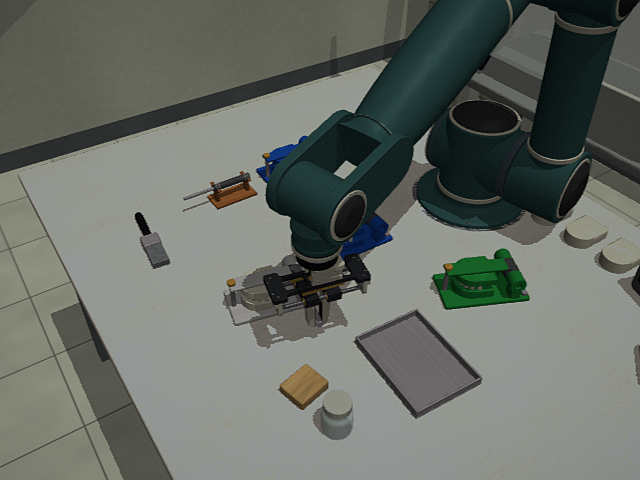

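The pin is between the fingers (outer end at (321,285)) and the pull force has dropped to zero, so it's out. Next it goes in the tray.

```bash
python3 - <<'E'
from h import *
y=np.radians(76.8);am=np.array([np.cos(y),np.sin(y)]);c=np.array([.5572,.0545])
P=lambda al,z:[*(c+am*al),z]
r.move_straight(P(.145,.016),speed=.15)
r.move_straight(P(.150,.09),speed=.25)
o=down(-2,-1)
r.move_to([.489,.331,.06],o);print(r.get_grip_width()*93)
hit=r.move_straight([.489,.331,-.0185],speed=.07,force_limit=6)
print(hit,r.get_tcp_pos(),r.get_contact_force(),r.get_grip_width()*93)
cp=camera_params('wrist');p,d=capture('wrist');save('pl.png',p)
print(r.get_time_s())
E
```

```text
13.131877007358081
False [ 0.48929396  0.33114372 -0.01796851] [-0.55539476  0.24973601  0.24114966] 13.377129682651885
34.2917
```

View pics/pl.png

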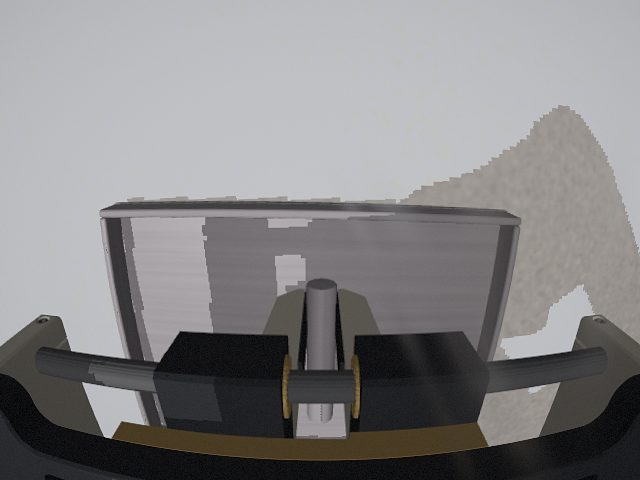

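```bash
python3 - <<'E'
from h import *
print(r.move_straight([.489,.331,-.0225],speed=.015,force_limit=4),r.get_tcp_pos(),r.get_contact_force())
r.gripper_open()
r.move_straight([.489,.331,.10],speed=.2)
r.move_to([.40,.28,.18],down(-2,-1));r.dwell(.3)
cp=camera_params('wrist');p,d=capture('wrist');save('fin_w.png',p);np.savez('fin.npz',p=p,d=d,cp=cp)
p2,_=capture('scene');save('fin_s.png',p2);print(r.get_time_s())
p3,_=capture('top');save('fin_t.png',p3)
E
```

```text
True [ 0.4893702   0.33124535 -0.02003853] [-2.43788115 -0.92583665  7.20343742]
37.6
```

View pics/fin_w.png

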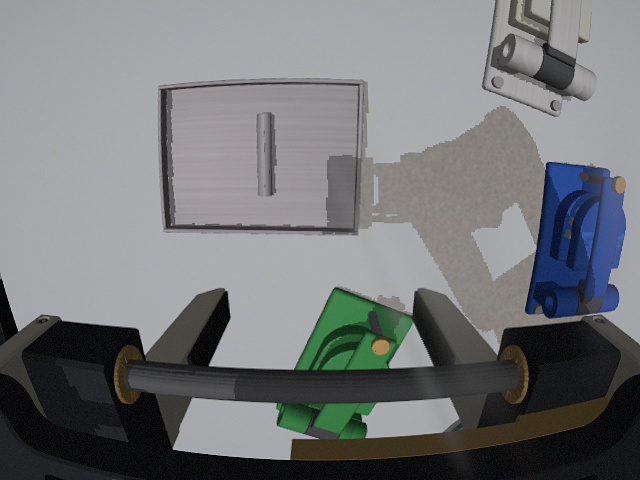

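View pics/fin_s.png

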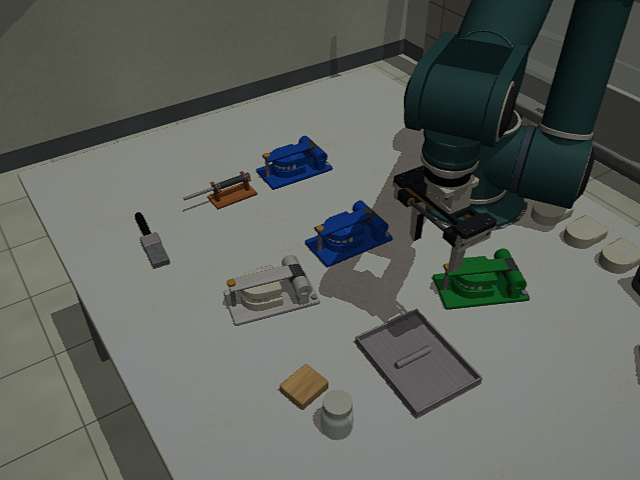

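The pin is lying flat in the middle of the tray (wrist view (265,112) to (265,195)), the punch is on its rest, and the brush, block and jar haven't moved. The arm is clear of everything.

```bash
python3 - <<'E'
from fit import *
z=np.load('fin.npz',allow_pickle=True);W=cloud('wrist',z['d'],z['cp'].item())
A=W[114:194,259:272].reshape(-1,3);A=A[(A[:,2]>.009)&(A[:,2]<.03)]
q,a,e,g=cyl(A,.007,0.,A.mean(0));print('pin',q,g,e,len(A))
print(r.get_time_s(),r.get_contact_force());r.hand_in();print(r.get_time_s())
E
```

```text
pin [0.46804091 0.33213418 0.01104199] [-2.06567226 -0.10714042] 0.0004607963947629726 1011
37.65 [ 0.17382388 -0.45525479 -0.31700366]
the job is handed in; nothing more can be done
the job is handed in; nothing more can be done
```

The job is done and handed in at about 37.7 s, with no verdict reported.

- **Driving the pin:** I picked up the punch and pushed the drift into the knock-out hole without touching the sides noticeably. The pin then stood about 37 mm out of the other side, with its middle at about y = 47 mm in the articulator's frame.
- **Placing:** I put the punch back on its rest, drew the pin right out and laid it in the tray.

**Last checks**
- **Pin:** its axis is 11.0 mm above the bench and level within about 0.1°. It lies near the middle of the tray, which looks flat in the pictures (I did not measure its tilt).
- **Punch:** it lies in both notches within about 1 mm of where it started, measured just after I put it back. The final scene picture shows it still there.
- **Brush, block and jar:** they look unmoved when I compare the first and last scene pictures by eye.
- **Arm:** it ended clear of everything, with almost no contact force.

**What failed or disagreed**
- **First grasp slipped off:** the fingers actually end about 26 mm short of where the description puts the TCP. The wrist camera's depth and the 9.5 mm grip width both showed this. I gripped lower after that, and the slip had not disturbed the punch.
- **Barrel position:** the top camera's reading was about 5 mm and 3° off the wrist camera's. I used the wrist fit, and the clean insertion agreed with it.

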